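# Dip the oil level of the bench compressor

### The arm

A 7-joint arm with a two-finger parallel gripper is mounted at the origin on the work surface. World frame = base frame: x ahead of the robot, y to its left, z up, the work surface at z = 0. Lengths are in m, angles in rad, forces in N, time in s.
With the tool pointing down it reaches from about 0.35 to 0.9 m from the base axis. Payload 8.1 kg.
Tool frame: the origin (TCP) lies midway between the tips of the shut fingers; the grasp point (between the pads) lies 19 mm behind it; z points along the fingers, x is the direction in which the jaws open and shut, and the axes are right-handed (so a half turn about z gives the same grasp; the last joint's range is limited). The gripper opens to 92 mm and grips with 3 to 60 N. Pads are 19 mm wide; open, the fingers measure 130 mm over their backs; the gripper's body (75 mm by 190 mm) begins 47 mm behind the grasp point.
Start: joints at [1.083, 0.434, 0.025, 1.573, -0.012, 1.134, -0.075], TCP at [0.235, -0.579, 0.227] pointing down, gripper open.
Joint ranges: [-2.62, 2.62], [-0.44, 2.09], [-1.27, 1.32], [0.08, 2.57], [-1.32, 4.46], [0.12, 2], [-2.74, 2.74]. Speed limits (rad/s): [2.22, 2.22, 3.01, 3.01, 3.14, 3.14, 3.14].

### API

Orientations are given as a unit quaternion [w, x, y, z].
In Python, from station import r gives the robot as it stands.
- The arm moves only by the tool drive_tool, never from a script. Its argument "commands" is one flat list of numbers, 7 for each row, row after row: the turn, a rotation vector about the tool's x, y, z in rad, then the shift along the tool's x, y, z in cm, then the opening, from 0 (shut) to 1 (fully open). In form: [rx, ry, rz, dx, dy, dz, claw, rx, ry, rz, dx, dy, dz, claw, ...]. A call has 1 to 10 rows; each row shifts and turns the commanded pose from where the row before left it, along the tool's axes as they then stand; what a row does not reach is not made up. A row lasts 1/10 s, in which the tool goes at most 50 mm and 8.59 degrees, less where a joint would pass 70% of its speed; a pose out of reach is approached as far as the arm can. A call is refused whole if a number of a shift passes 5 or a number of a turn 0.15, either way. A call with a gripper value outside its range is refused whole. The fingers move at their own pace and stop on an object; "force" is the grip in N (left out, the last holds). Time passes only in rows, so rows that do not move let the fingers close. It gives the time, the measured TCP pose, the force and the opening at its end, in the units of the state.
- r.sense(): the state, without advancing time (a new reading comes with each control period).
- r.camera(name): name is "scene" or "top" or "wrist"; returns a dict with "image" (480x640x3 uint8, red, green, blue), "fx", "fy", "cx", "cy" (pixels), "cam_to_world" (4x4, takes a point from camera to world coordinates). Camera axes: x right, y down, z forward; pixel columns grow to the right and rows downward; lengths in m; the calibration is good to about 2 mm. A picture is of the moment at which its call begins. There is no depth.
- r.finish_job(): hands the job in, once; it reports no verdict.
The state is a dict: "time": time; "joints": joint angles; "joint_velocities": joint speeds; "joint_efforts": joint torques, N m; "ee_pos": TCP position; "tcp_rot": TCP orientation; "contact_force": force on the tool from outside, world axes, zero at the start; "torque": the same for the moment, N m; "width": finger opening in m.
Only numpy, scipy, OpenCV 4.12 (cv2) and the standard library are available. Lean on these libraries where they do the work, as an engineer would, in place of code of your own. Each camera call takes 0.05 s, during which the arm holds its last target. There are 200 camera calls.

### The job

Check the oil of the bench compressor, whose dip tube is already uncapped: take the gauge rod from its timber rest, slide it gently into the slanting dip tube until the collar sits on the mouth, and draw it right out again. Then hold it up level for reading, at least 20 cm above the bench and clear of the compressor, and finish while still holding it there, motionless. Keep the tip off the bench and leave the other things on the bench where they stand.

Things in the scene. Friction and masses are not known exactly. Their poses are not given: they have to be found in the camera images.
- gauge_rod: Gauge rod, 170 g, lying level on its rest, axis 55 mm above the bench: steel shank 8 mm thick with dark level rings near the tapered tip, steel stop collar 30 mm across, ribbed aluminium handle 16 mm thick. Origin on the axis, in the collar's tipward face. x axis along the rod towards the handle: tip at -130 mm, collar 0 to 6 mm, handle 6 to 106 mm.
- rod_tip (a point): The tip of the gauge rod, on its axis, 130 mm from the collar.
- rod_grip (a point): The point on the axis of the gauge rod's handle (16 mm thick) that is handiest to grip, 50 mm from the rod's origin, free on both sides and 35 mm or more above the rest's base.
- rod_rest: Fixed dark timber rest, base 235 x 56 x 10 mm, with two notched uprights 65 mm high, 50 mm wide, one under the handle's end (90 mm from the origin along x), one under the shank (100 mm the other way). Origin on the bench under the rod's collar to within 6 mm; x axis as the rod's at the start.
- dip_tube: Fixed steel dip tube slanting out of the compressor's sump at 45 degrees: bore 14 mm, length 145 mm, mouth flared to 21 mm inside, 27 mm outside, 150 mm above the bench. Origin in the centre of the mouth's rim; z axis along the tube, up and out of the mouth. The rod goes in along -z; its collar stops on the rim when the rod's origin is at this origin.
- compressor: Fixed motor-compressor. Origin on the bench plumb under the dip tube's mouth; x axis level, the way the tube leans outward. The machine lies on the -x side: crankcase from 105 mm (130 mm high), cylinder head 140 to 250 mm from the origin (243 mm high), motor to 480 mm; base plate 200 mm wide.
- detergent_bottle: White bottle, 64 mm in diameter, 190 mm high, loose; origin under its centre. Leave it alone.
- spray_bottle: Clear spray bottle with trigger head, 72 mm in diameter, 188 mm high, loose; origin under its centre. Leave it alone.
- oil_can: Dark steel oil can with thin brass spout, 72 mm in diameter, 145 mm high, loose; origin under its centre. Leave it alone.
- pin_jar: Glass jar with steel lid, 68 mm in diameter, 85 mm high, loose; origin under its centre. Leave it alone.
- screwdriver: Screwdriver, about 200 mm long, lying on the bench. Leave it alone.
- spotting_brush: Flat brush, about 200 mm long, lying on the bench. Leave it alone.
- tape_roll: Roll of paper tape lying flat, 90 mm in diameter, 22 mm high; origin under its centre. Leave it alone.
- tube_cap: Screw cap of the dip tube, knurled aluminium, 34 mm in diameter, 22 mm high, already off and standing on the bench; origin under its centre. Leave it alone.

How it is judged:
On the way, in this order (a step that is already met when the one before it is completed fails the run):
1. the gauge rod is in the dip tube with its collar on the mouth (within 3 mm) (z of gauge_rod in the frame of dip_tube between -0.004 and 0.003 m and distance between gauge_rod and dip_tube below 0.007 m and angle between the x axis of gauge_rod and the z axis of dip_tube, either way round below 0.08 rad), for 0.2 s.
2. the rod is drawn right out of the tube (z of rod_tip in the frame of dip_tube above 0.005 m and contact force between the fingers and gauge_rod above 1 N), for 0.1 s.
At the end, for the whole second after the job is handed in: The gripper holds the gauge rod level (within 8.6 degrees), tip and collar more than 20 cm above the bench, the tip more than 4 cm from the tube's mouth, at rest, and touching neither compressor nor rest (angle between gauge_rod's own x axis and vertical between 1.42 and 1.72 rad and height (world z) of each of rod_tip, gauge_rod above 0.2 m and distance between rod_tip and dip_tube above 0.04 m and contact force between the fingers and gauge_rod above 1 N and contact force between gauge_rod and compressor below 0.1 N and contact force between gauge_rod and rod_rest below 0.1 N and contact force between the arm and compressor below 0.5 N and linear speed of gauge_rod below 0.03 m/s); the arm keeps its last pose, push and grip.
It fails at once if the rod's tip came down to the bench (height (world z) of rod_tip below 0.012 m).
It fails at once if the rod was rammed against the compressor or its tube (over 45 N) (contact force between gauge_rod and compressor above 45 N).
It fails at once if a bystander was moved more than 3 cm (distance of any of detergent_bottle, spray_bottle, oil_can, pin_jar, screwdriver, spotting_brush, tape_roll, tube_cap from where it was at the start of the episode above 0.03 m).
It also fails if it takes over 48 s, if anything falls off the work surface, if the arm or the gripper's body presses on something with over 40 N, if the wrist force passes 120 N, or if a joint passes its speed limit or range.

## Working session

There is one attempt and no reset: what is moved stays moved. The work goes in short steps, Python scripts to look and compute and a tool call to move; the robot and the scene stay as the last step left them, time stands still between calls to the robot, and variables do not carry over. Pictures are saved under pics/ and viewed, about 8 in all and at most 12, crops included, and the job is handed in when it is done.

Besides the shell and the picture viewer there is one more tool, called after "Emit:" in YAML: its name, and indented under it one key for each argument. drive_tool: Moves the arm, as the interface text tells. Its arguments: {"type":"object","properties":{"commands":{"type":"array","items":{"type":"number"}},"force":{"type":"number"}},"required":["commands"]}

```bash
ls; mkdir -p pics; cat > h.py <<'E'
import numpy as np,cv2
from scipy.spatial.transform import Rotation as R
from station import r
def snap(n,f):
    c=r.camera(n); cv2.imwrite(f'pics/{f}.png',c['image'][:,:,::-1]); np.savez(f'pics/{f}.npz',**c); return c
def load(f): return dict(np.load(f'pics/{f}.npz'))
def ray(c,u,v):
    T=c['cam_to_world']; d=T[:3,:3]@np.array([(u-c['cx'])/c['fx'],(v-c['cy'])/c['fy'],1]); return T[:3,3],d/np.linalg.norm(d)
def onz(c,u,v,z):
    o,d=ray(c,u,v); return o+d*(z-o[2])/d[2]
def tri(*cs):
    A=np.zeros((3,3));b=np.zeros(3)
    L=[ray(*x) for x in cs]
    for o,d in L:
        P=np.eye(3)-np.outer(d,d);A+=P;b+=P@o
    p=np.linalg.solve(A,b)
    return p,[round(1e3*np.linalg.norm(np.cross(p-o,d)),1) for o,d in L]
def proj(c,p):
    T=c['cam_to_world']; q=T[:3,:3].T@(np.array(p)-T[:3,3]); return c['fx']*q[0]/q[2]+c['cx'],c['fy']*q[1]/q[2]+c['cy']
E
python3 - <<'E'
from h import *
for n in('scene','top','wrist'):
    c=snap(n,n+'0'); print(n,c['fx'],c['cam_to_world'].round(3).tolist())
s=r.sense(); print(s['time'],s['ee_pos'],s['tcp_rot'],s['contact_force'],s['width'])
E
```

```text
pics
scene 478.9688003726422 [[0.435, 0.47, -0.768, 1.152], [0.9, -0.248, 0.358, -0.213], [-0.022, -0.847, -0.531, 0.55], [0.0, 0.0, 0.0, 1.0]]
top 453.3455541068653 [[-0.008, -0.999, 0.038, 0.517], [-1.0, 0.008, -0.002, 0.068], [0.001, -0.038, -0.999, 1.09], [0.0, 0.0, 0.0, 1.0]]
wrist 359.44742736843267 [[0.375, -0.884, -0.279, 0.31], [-0.927, -0.358, -0.111, -0.55], [-0.002, 0.3, -0.954, 0.383], [0.0, 0.0, 0.0, 1.0]]
0.15 [ 0.23443204 -0.57894015  0.22611725] [-3.09913481e-04  8.29235605e-01 -5.58898850e-01 -5.39787839e-04] [ 0.1891822   0.26207549 -0.73987689] 0.09179793936967415
```

View pics/scene0.png

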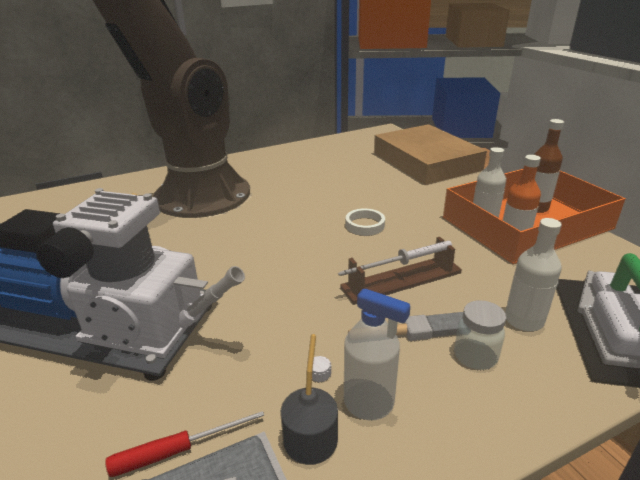

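View pics/top0.png

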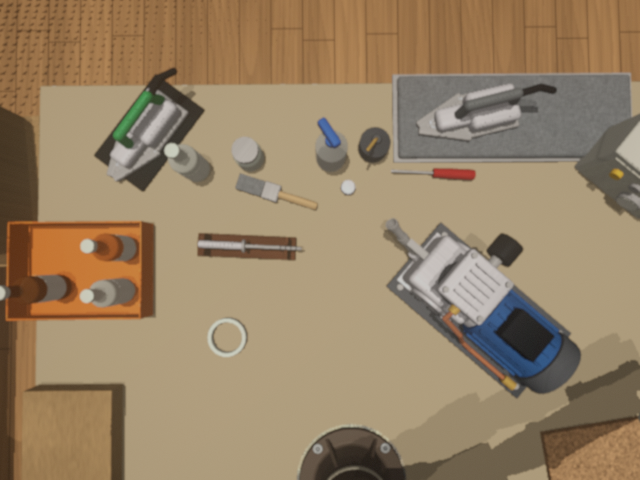

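The scene view shows the rod with handle end ~(453,246), collar ~(404,257), tip ~(341,273), and the tube mouth ~(235,274). In the top view the handle end is ~(199,243), collar ~(243,246), tip ~(303,248), mouth ~(391,228). I'll zoom both for exact pixels.

```bash
python3 - <<'E'
from h import *
S=load('scene0');T=load('top0')
def crop(c,u,v,w,h,k): return cv2.resize(c['image'][v:v+h,u:u+w,::-1],None,fx=k,fy=k,interpolation=cv2.INTER_CUBIC)
a=np.hstack([crop(S,330,230,130,75,4),crop(S,180,255,70,75,4)])
b=np.hstack([crop(T,190,215,130,60,4),crop(T,370,205,70,60,4)])
im=np.vstack([a,b]); print(im.shape); cv2.imwrite('pics/c1.png',im)
print('rod',[tri((S,)+s,(T,)+t) for s,t in(((453,246),(199,243)),((404,257),(243,246)),((341,273),(303,248)),((235,274),(391,228)))])
E
```

```text
(540, 800, 3)
rod [(array([0.55951961, 0.3494655 , 0.05061451]), [np.float64(4.9), np.float64(4.9)]), (array([0.55015717, 0.24607533, 0.05219812]), [np.float64(2.2), np.float64(2.2)]), (array([0.54573995, 0.11160845, 0.05739092]), [np.float64(5.6), np.float64(5.6)]), (array([ 0.58188077, -0.07992518,  0.14238104]), [np.float64(1.3), np.float64(1.3)])]
```

View pics/c1.png

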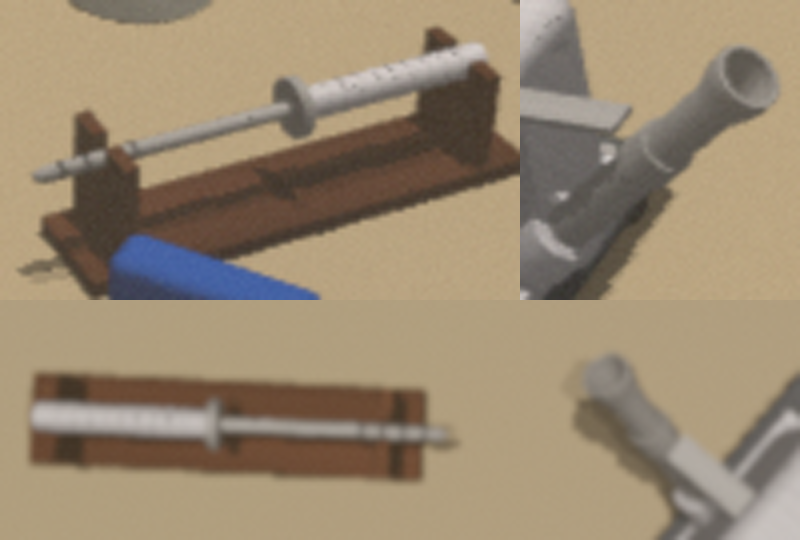

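```bash
python3 - <<'E'
from h import *
S=load('scene0');T=load('top0')
for s,t in(((450.5,243.2),(198.2,243.8)),((403.2,256.8),(243.5,246)),((339,274),(303,249.8)),((238,274.7),(392.5,224.5))):
    p,e=tri((S,)+s,(T,)+t); print(p.round(4),e)
for u,v in((198.2,243.8),(243.5,246),(303,249.8)): print(onz(T,u,v,.055).round(4))
for u,v in((450.5,243.2),(403.2,256.8),(339,274)): print(onz(S,u,v,.055).round(4))
print(onz(T,392.5,224.5,.15),onz(S,238,274.7,.15))
# tube axis in top: vertical projection with height drop
W=load('wrist0'); print(proj(W,[.578,-.08,.15]),proj(W,[.5,-.15,.05]))
s=r.sense(); print(R.from_quat(s['tcp_rot'],scalar_first=True).as_matrix().round(3))
M=np.eye(4);M[:3,:3]=R.from_quat(s['tcp_rot'],scalar_first=True).as_matrix();M[:3,3]=s['ee_pos']
print('cam in tcp',(np.linalg.inv(M)@W['cam_to_world']).round(4).tolist())
E
```

```text
[0.5563 0.3481 0.0559] [np.float64(2.7), np.float64(2.7)]
[0.55   0.2446 0.053 ] [np.float64(2.0), np.float64(2.0)]
[0.5413 0.111  0.0526] [np.float64(4.7), np.float64(4.7)]
[ 0.5897 -0.0801  0.1462] [np.float64(3.9), np.float64(3.9)]
[0.5548 0.346  0.055 ]
[0.5489 0.2425 0.055 ]
[0.5392 0.1067 0.055 ]
[0.5559 0.3519 0.055 ]
[0.553  0.2447 0.055 ]
[0.5461 0.1138 0.055 ]
[ 0.58821941 -0.08322744  0.15      ] [ 0.59683136 -0.07791453  0.15      ]
(np.float64(-945.0107621812024), np.float64(-1556.8497933371852)) (np.float64(-168.8200537810984), np.float64(-433.13344080769593))
[[ 0.375 -0.927 -0.001]
 [-0.927 -0.375  0.001]
 [-0.001  0.    -1.   ]]
cam in tcp [[1.0, -0.0001, -0.0005, 0.0011], [0.0003, 0.9538, 0.3004, -0.081], [0.0004, -0.3004, 0.9538, -0.1568], [0.0, 0.0, 0.0, 1.0]]
```

View pics/wrist0.png

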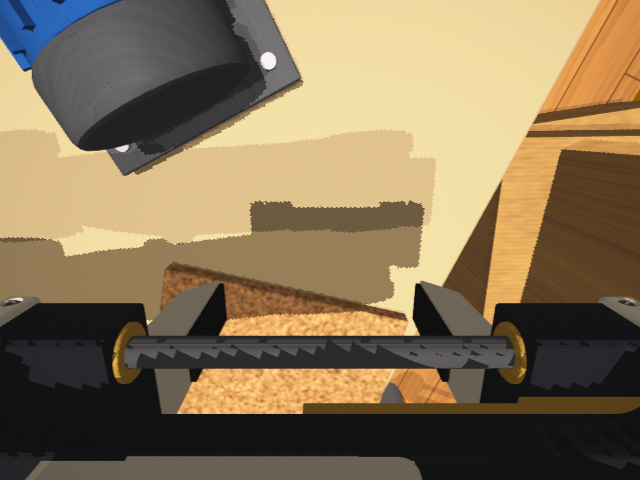

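The wrist view shows only the motor end of the compressor (top-left) and the open fingers. I'll raise the arm and travel above the tube mouth for a near look.

Emit:
drive_tool:
  commands: [0,0,0,0,0,-4,1,0,0,0,0,0,-4,1,0,0,0,0,0,-4,1,0,0,0,0,0,-4,1,0,0,0,0,0,-4,1,0,0,0,-2.1,-3.3,0,1,0,0,0,-2.1,-3.3,0,1,0,0,0,-2.1,-3.3,0,1,0,0,0,-2.1,-3.3,0,1,0,0,0,-2.1,-3.3,0,1]

```text
time: 1.15
ee_pos: [0.3487, -0.4186, 0.4266]
tcp_rot: [0.0, 0.829, -0.559, -0.0]
contact_force: [-0.1, 0.5, 0.2]
width: 0.0916
```

Emit:
drive_tool:
  commands: [0,0,0,-2.1,-3.3,0,1,0,0,0,-2.1,-3.3,0,1,0,0,0,-2.1,-3.3,0,1,0,0,0,-2.1,-3.3,0,1,0,0,0,-2.1,-3.3,0,1,0,0,0,-2.1,-3.3,0,1,0,0,0,-2.1,-3.3,0,1,0,0,0,-2.1,-3.3,0,1,0,0,0,-2.1,-3.3,0,1,0,0,0,-2.1,-3.3,0,1]

```text
time: 2.15
ee_pos: [0.5758, -0.1002, 0.4265]
tcp_rot: [0.0, 0.829, -0.559, -0.0]
contact_force: [0.8, -0.8, -0.2]
width: 0.0917
```

Emit:
drive_tool:
  commands: [0,0,-0.12,0,0,2,1,0,0,-0.12,0,0,2,1,0,0,-0.12,0,0,2,1,0,0,-0.11,0,0,2,1,0,0,0,0,0,2,1,0,0,0,0,0,1,1,0,0,0,0,0,0,1]

```text
time: 2.85
ee_pos: [0.5744, -0.1017, 0.3153]
tcp_rot: [0.0, 0.936, -0.351, -0.001]
contact_force: [-0.2, 0.8, -0.9]
width: 0.0921
```

```bash
python3 - <<'E'
from h import *
W=snap('wrist','w1'); s=r.sense(); print(s['time'],s['ee_pos'],s['joints'].round(2) if hasattr(s['joints'],'round') else s['joints'])
print(W['cam_to_world'].round(3).tolist(), proj(W,[.59,-.081,.148]))
E
```

```text
2.9 [ 0.57499673 -0.10164517  0.31658906] [ 0.35  0.34 -0.36  1.51  0.12  1.31 -0.75]
[[0.754, -0.626, -0.2, 0.628], [-0.657, -0.719, -0.226, -0.041], [-0.002, 0.302, -0.953, 0.472], [0.0, 0.0, 0.0, 1.0]] (np.float64(316.8330985943141), np.float64(188.28699373770112))
```

View pics/w1.png

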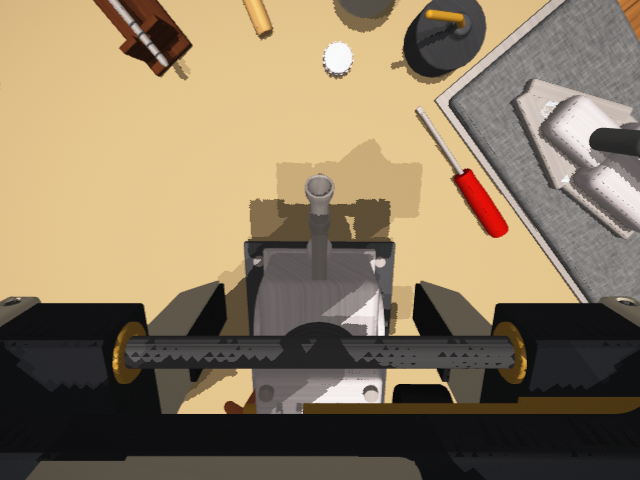

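The mouth is at about (319,187) in the wrist view, and the compressor axis runs nearly vertical in the picture. I'll take two closer views with a 10 cm baseline.

Emit:
drive_tool:
  commands: [0,0,0,2.5,-1,2.5,1,0,0,0,2.5,-1,2.5,1,0,0,0,0,0,0,1,0,0,0,0,0,0,1]

```text
time: 3.3
ee_pos: [0.6264, -0.1192, 0.267]
tcp_rot: [-0.0, 0.937, -0.351, -0.0]
contact_force: [-0.1, -0.6, 1.0]
width: 0.0919
```

```bash
python3 - <<'E'
from h import *
W=snap('wrist','w2'); s=r.sense(); print(s['time'],s['ee_pos'],proj(W,[.59,-.081,.148]))
E
```

```text
3.35 [ 0.62638945 -0.11886301  0.26801342] (np.float64(252.41590539220866), np.float64(225.03394604683484))
```

Emit:
drive_tool:
  commands: [0,0,0,-3.5,0,0,1,0,0,0,-3.5,0,0,1,0,0,0,-3,0,0,1,0,0,0,0,0,0,1,0,0,0,0,0,0,1]

```text
time: 3.85
ee_pos: [0.5508, -0.0532, 0.2689]
tcp_rot: [-0.0, 0.937, -0.35, 0.002]
contact_force: [0.7, -1.0, 0.6]
width: 0.0919
```

```bash
python3 - <<'E'
from h import *
W=snap('wrist','w3'); s=r.sense(); print(s['time'],s['ee_pos'],proj(W,[.59,-.081,.148]))
A=load('w2')
ims=[]
for c in(A,W):
    u,v=[int(x) for x in proj(c,[.58,-.095,.14])]; u0,v0=u-65,v-60; print(u0,v0)
    ims.append(cv2.resize(c['image'][v0:v0+160,u0:u0+130,::-1],None,fx=3,fy=3,interpolation=cv2.INTER_CUBIC))
cv2.imwrite('pics/c2.png',np.hstack(ims))
E
```

```text
3.9 [ 0.55116312 -0.05397905  0.26840771] (np.float64(377.6160822201199), np.float64(224.75517143485771))
192 182
312 182
```

View pics/c2.png

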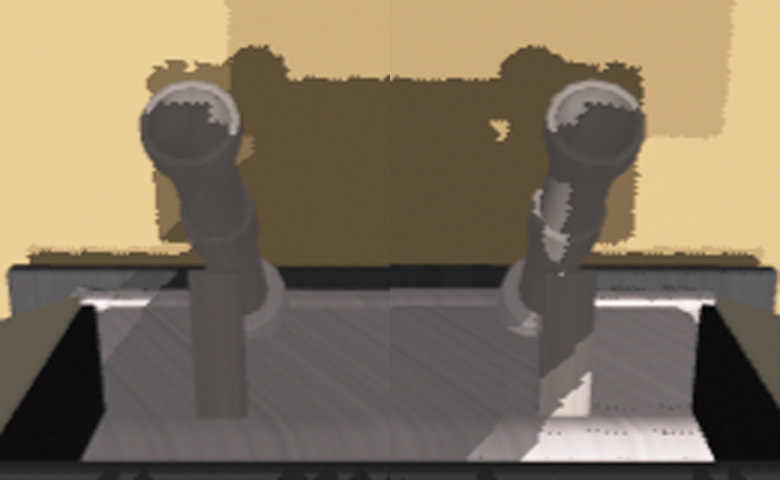

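The rim centre is at crop (190,121) left and (595,121) right, that is about pixel (255,222) in w2 and (380,222) in w3. The plate's front edge is almost horizontal in both.

```bash
python3 - <<'E'
from h import *
A=load('w2');B=load('w3');C=load('w1')
p,e=tri((A,255,222),(B,380,222));print('mouth',p.round(4),e)
p3,e=tri((A,255,222),(B,380,222),(C,319.2,187));print('3view',p3.round(4),e)
print(onz(A,255,222,.15),onz(B,380,222,.15),onz(C,319.2,187,.15))
# plate front edge: strongest bright->dark transition near expected row
for n,c,u0,u1,v0,v1 in(('w2',A,200,318,265,278),('w3',B,315,436,265,278),('w1',C,258,385,236,248)):
    g=cv2.GaussianBlur(cv2.cvtColor(c['image'],cv2.COLOR_RGB2GRAY),(3,3),0).astype(float)
    P=[]
    for u in range(u0,u1,2):
        P.append((u,v0+np.argmin(np.diff(g[v0:v1,u]))+.5))
    P=np.array(P);k=np.polyfit(P[:,0],P[:,1],1)
    m=abs(np.polyval(k,P[:,0])-P[:,1])<1.5;k=np.polyfit(P[m,0],P[m,1],1)
    q=[onz(c,u,np.polyval(k,u),.012) for u in(u0,u1)];d=q[1]-q[0]
    print(n,m.sum(),len(P),k.round(4),'h az deg',np.degrees(np.arctan2(d[1],d[0]))+90)
# wrist-frame rod/top check
T=load('top0');a,b=[onz(T,*x,.055) for x in((303,249.8),(198.2,243.8))];print('rod az',np.degrees(np.arctan2(*(b-a)[1::-1])))
S=load('scene0');a,b=[onz(S,*x,.055) for x in((339,274),(450.5,243.2))];print('rod az',np.degrees(np.arctan2(*(b-a)[1::-1])))
s=r.sense();print(R.from_quat(s['tcp_rot'],scalar_first=True).as_matrix().round(3))
E
```

```text
mouth [ 0.5929 -0.0807  0.1469] [np.float64(0.1), np.float64(0.1)]
3view [ 0.5925 -0.0812  0.146 ] [np.float64(0.5), np.float64(0.3), np.float64(0.7)]
[ 0.59391637 -0.08039994  0.15      ] [ 0.59292717 -0.07982454  0.15      ] [ 0.59260631 -0.08127829  0.15      ]
w2 44 59 [5.940000e-02 2.525944e+02] h az deg 45.26265264696055
w3 47 61 [-4.190000e-02  2.833373e+02] h az deg 51.52037101005609
w1 53 64 [9.800000e-03 2.376987e+02] h az deg 48.364640020100246
rod az 86.27026557798321
rod az 87.62258968555027
[[ 0.754 -0.657  0.003]
 [-0.657 -0.754 -0.001]
 [ 0.003 -0.001 -1.   ]]
```

Emit:
drive_tool:
  commands: [0,0,0,-2.8,-3.25,0,1,0,0,0,-2.8,-3.25,0,1,0,0,0,-2.8,-3.25,0,1,0,0,0,-2.8,-3.25,0,1,0,0,0,-2.8,-3.25,0,1,0,0,0,-2.8,-3.25,0,1,0,0,0,-2.8,-3.25,0,1,0,0,0,-2.8,-3.25,0,1]

```text
time: 4.7
ee_pos: [0.5534, 0.2906, 0.2671]
tcp_rot: [-0.0, 0.936, -0.351, 0.0]
contact_force: [0.7, -0.3, 0.0]
width: 0.0919
```

Emit:
drive_tool:
  commands: [0,0,-0.133,0,0,0,1,0,0,-0.133,0,0,0,1,0,0,-0.133,0,0,0,1,0,0,-0.133,0,0,0,1,0,0,-0.133,0,0,0,1,0,0,0,3.5,0,2,1,0,0,0,0,0,0,1,0,0,0,0,0,0,1]

```text
time: 5.5
ee_pos: [0.5884, 0.2866, 0.2458]
tcp_rot: [0.0, 1.0, -0.027, -0.001]
contact_force: [-0.8, -0.0, 0.4]
width: 0.0918
```

```bash
python3 - <<'E'
from h import *
W=snap('wrist','w4'); s=r.sense(); print(s['time'],s['ee_pos'],s['joints'])
print(proj(W,[.55,.2445,.055]),proj(W,[.553,.295,.055]),proj(W,[.556,.35,.055]))
E
```

```text
5.55 [0.58773796 0.28742208 0.24657701] [-0.16041032  0.54267116 -0.60309675  1.42752104  0.31139455  1.26768322
 -0.84174084]
(np.float64(284.267856866761), np.float64(252.19678635900084)) (np.float64(283.01778724389845), np.float64(203.79000344523715)) (np.float64(281.24364983584377), np.float64(146.10427497146438))
```

Emit:
drive_tool:
  commands: [0,0,0,-3.5,0,0,1,0,0,0,-3.5,0,0,1,0,0,0,0,0,0,1,0,0,0,0,0,0,1]

```text
time: 5.95
ee_pos: [0.5169, 0.2918, 0.2481]
tcp_rot: [-0.0, 1.0, -0.025, 0.001]
contact_force: [0.5, -1.0, -1.0]
width: 0.0917
```

```bash
python3 - <<'E'
from h import *
W=snap('wrist','w5'); s=r.sense(); print(s['time'],s['ee_pos'])
A=load('w4');ims=[]
for c in(A,W):
    u,v=[int(x) for x in proj(c,[.55,.26,.055])]; u0,v0=u-65,v-110; print(u0,v0)
    ims.append(cv2.resize(c['image'][v0:v0+200,u0:u0+130,::-1],None,fx=3,fy=3,interpolation=cv2.INTER_CUBIC))
cv2.imwrite('pics/c3.png',np.hstack(ims))
E
```

```text
6.0 [0.51786356 0.29137663 0.24772167]
217 127
287 128
```

View pics/c3.png

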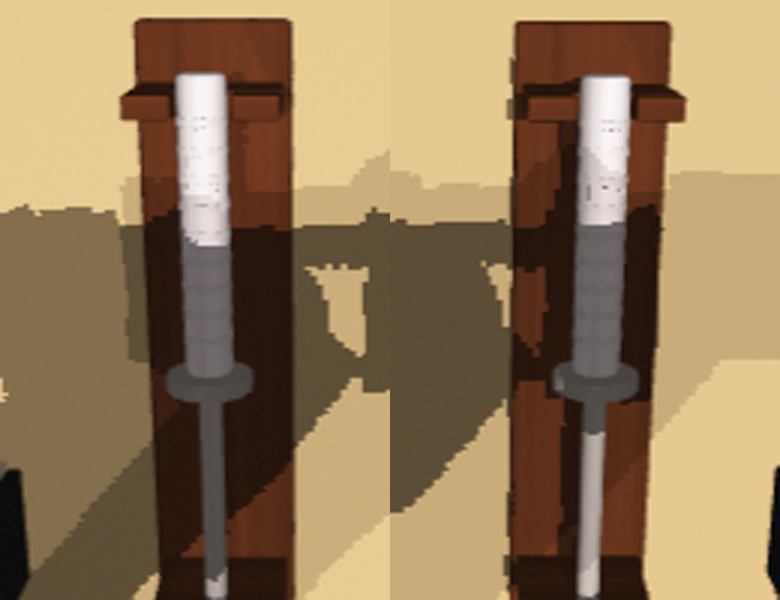

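Both views show the handle's centreline: left (201,85)→(209,360), right (605,85)→(597,360). The collar is near y≈385 in both.

```bash
python3 - <<'E'
from h import *
A=load('w4');B=load('w5')
a=lambda x,y:(A,217+x/3-.3,127+y/3-.3); b=lambda x,y:(B,287+(x-390)/3-.3,128+y/3-.3)
def plane(p,q):
    o,d=ray(*p);_,e=ray(*q);n=np.cross(d,e);n/=np.linalg.norm(n);return n,n@o
n1,c1=plane(a(201,85),a(209,360));n2,c2=plane(b(605,85),b(597,360))
d=np.cross(n1,n2);d/=np.linalg.norm(d);d*=np.sign(d[1])
print('axis dir',d.round(4),'az',np.degrees(np.arctan2(d[1],d[0])))
for y in(.24,.295,.345): 
    p=np.linalg.lstsq(np.vstack([n1,n2,[0,1,0]]),np.array([c1,c2,y]),rcond=None)[0];print(p.round(4))
for n,p,q in(('collar',(211,386),(595,386)),('end',(201,74),(606,77))):
    print(n,tri(a(*p),b(*q)),onz(*a(*p),.055),onz(*b(*q),.055))
s=r.sense();M=R.from_quat(s['tcp_rot'],scalar_first=True).as_matrix();print(M.round(3),s['ee_pos'])
E
```

```text
axis dir [ 0.0509  0.9981 -0.0354] az 87.08068676047088
[0.5522 0.24   0.0564]
[0.555  0.295  0.0544]
[0.5576 0.345  0.0526]
collar (array([0.55221878, 0.23974304, 0.05219237]), [np.float64(0.1), np.float64(0.1)]) [0.55255377 0.24089053 0.055     ] [0.55196051 0.24066985 0.055     ]
end (array([0.55772294, 0.34482597, 0.05337753]), [np.float64(0.2), np.float64(0.2)]) [0.55789675 0.34508002 0.055     ] [0.55753989 0.34480183 0.055     ]
[[ 0.999 -0.051  0.002]
 [-0.051 -0.999  0.   ]
 [ 0.002 -0.    -1.   ]] [0.51786356 0.29137663 0.24772167]
```

Handle axis azimuth is 87.1°, height 0.054–0.055 m, and the grip point is ≈(0.555, 0.289, 0.055). I'll tilt the tool 25° so the later insertion needs only 20° of lean.

Emit:
drive_tool:
  commands: [0,0,0,1.2,-3,0,1,0,0,0,1.2,-3,0,1,0,0,0,1.3,-3,0,1,-0.109,0,0,0,0,0,1,-0.109,0,0,0,0,0,1,-0.109,0,0,0,0,0,1,-0.109,0,0,0,0,0,1,0,0,0,0,0,0,1,0,0,0,0,0,0,1]

```text
time: 6.9
ee_pos: [0.5593, 0.3799, 0.2457]
tcp_rot: [0.215, 0.976, -0.025, -0.006]
contact_force: [0.5, -0.8, -0.4]
width: 0.0917
```

```bash
cat >> h.py <<'E'
def rel(p,axes=None):
    "shift in cm along tool axes and turn (rotvec in tool axes) to reach target TCP p, rotation matrix axes"
    s=r.sense();M=R.from_quat(s['tcp_rot'],scalar_first=True).as_matrix()
    print('t',round(s['time'],2),'ee',np.round(s['ee_pos'],4),'F',np.round(s['contact_force'],1),'w',round(s['width'],4),'q',np.round(s['joints'],2))
    print('shift cm',(100*M.T@(np.array(p)-s['ee_pos'])).round(2), 'turn',None if axes is None else R.from_matrix(M.T@axes).as_rotvec().round(4))
def gaxes(d,tilt):
    "tool axes: z = down tilted toward -d by tilt deg, x horizontal"
    d=np.array(d)/np.linalg.norm(d);a=np.radians(tilt);z=-np.sin(a)*d+np.cos(a)*np.array([0,0,-1]);x=np.array([d[1],-d[0],0]);return np.c_[x,np.cross(z,x),z]
E
python3 - <<'E'
from h import *
d=np.array([.051,.9987,0]);A=gaxes(d,25)
g=np.array([.5548,.2894,.055])+.019*A[:,2]
rel(g,A); rel(g-.08*A[:,2],A)
E
```

```text
t 6.9 ee [0.5593 0.3799 0.2457] F [ 0.5 -0.8 -0.4] w 0.0917 q [-0.61  0.76 -0.46  1.09  0.52  1.74 -1.08]
shift cm [2.000e-02 2.000e-01 2.301e+01] turn [-0.0021  0.0003  0.0001]
t 6.9 ee [0.5593 0.3799 0.2457] F [ 0.5 -0.8 -0.4] w 0.0917 q [-0.61  0.76 -0.46  1.09  0.52  1.74 -1.08]
shift cm [ 0.02  0.19 15.01] turn [-0.0021  0.0003  0.0001]
```

Emit:
drive_tool:
  commands: [0,0,0,0,0.2,3,1,0,0,0,0,0,4,1,0,0,0,0,0,4,1,0,0,0,0,0,3,1,0,0,0,0,0,2,1,0,0,0,0,0,2,1,0,0,0,0,0,2,1,0,0,0,0,0,2,1,0,0,0,0,0,1,1,0,0,0,0,0,0,1]

```text
time: 7.9
ee_pos: [0.5545, 0.2782, 0.039]
tcp_rot: [0.216, 0.976, -0.027, -0.006]
contact_force: [-0.4, 0.3, 1.3]
width: 0.0915
```

```bash
python3 - <<'E'
from h import *
d=np.array([.051,.9987,0]);A=gaxes(d,25)
rel(np.array([.5548,.2894,.055])+.019*A[:,2],A); snap('wrist','w6')
E
```

```text
t 7.9 ee [0.5545 0.2782 0.039 ] F [-0.4  0.3  1.3] w 0.0915 q [-0.47  0.83 -0.44  1.5   0.61  1.3  -1.19]
shift cm [-0.03 -0.34 -0.02] turn [-0.0003  0.0013 -0.003 ]
```

View pics/w6.png

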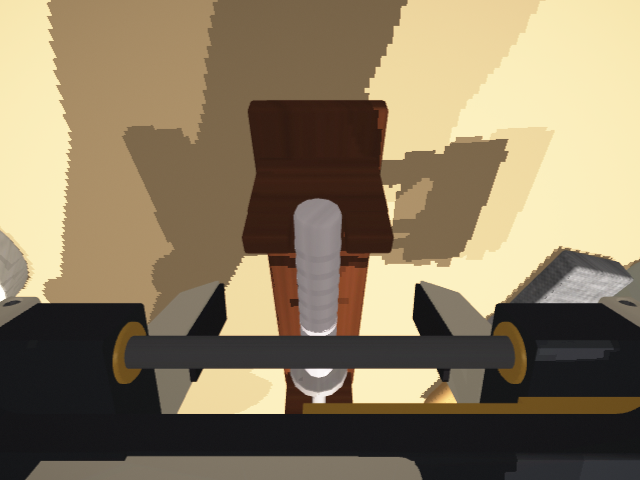

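The handle is centred between the open fingers (handle u≈318, fingers at 225 and 415). Closing.

Emit:
drive_tool:
  commands: [0,0,0,0,-0.3,0,1,0,0,0,0,0,0,0,0,0,0,0,0,0,0,0,0,0,0,0,0,0,0,0,0,0,0,0,0,0,0,0,0,0,0,0,0,0,0,0,0,0,0,0,0,0,0,0,0,0]
  force: 45

```text
time: 8.75
ee_pos: [0.554, 0.2832, 0.0378]
tcp_rot: [0.216, 0.976, -0.025, -0.006]
contact_force: [0.3, -0.5, 0.2]
width: 0.0407
```

```bash
python3 - <<'E'
from h import *
d=np.array([.051,.9987,0]);A=gaxes(d,25)
rel(np.array([.5548,.2894,.055])+.019*A[:,2],A)
E
```

```text
t 8.75 ee [0.554  0.2832 0.0378] F [ 0.3 -0.5  0.2] w 0.0407 q [-0.48  0.84 -0.44  1.5   0.61  1.3  -1.2 ]
shift cm [0.05 0.16 0.08] turn [-0.0003  0.     -0.    ]
```

Still closing; allow more time.

Emit:
drive_tool:
  commands: [0,0,0,0,0,0,0,0,0,0,0,0,0,0,0,0,0,0,0,0,0,0,0,0,0,0,0,0,0,0,0,0,0,0,0,0,0,0,0,0,0,0]

```text
time: 9.35
ee_pos: [0.554, 0.2832, 0.0378]
tcp_rot: [0.216, 0.976, -0.025, -0.005]
contact_force: [0.1, 0.3, -0.2]
width: 0.0146
```

Emit:
drive_tool:
  commands: [0,0,0,0,-0.5,-0.9,0,0,0,0,0,-1.3,-2.7,0,0,0,0,0,-1.3,-2.7,0,0,0,0,0,-1.3,-2.7,0,0,0,0,0,-1.3,-2.7,0,0,0,0,0,-1.3,-2.7,0,0,0,0,0,-1.3,-2.7,0,0,0,0,0,-1.3,-2.7,0,0,0,0,0,0,0,0,0,0,0,0,0,0,0]

```text
time: 10.35
ee_pos: [0.5623, 0.4542, 0.1764]
tcp_rot: [0.216, 0.976, -0.025, -0.005]
contact_force: [0.2, -0.2, -2.4]
width: 0.0151
```

```bash
python3 - <<'E'
from h import *
rel([.6,.2,.3])
E
```

```text
t 10.35 ee [0.5623 0.4542 0.1764] F [ 0.2 -0.2 -2.4] w 0.0151 q [-0.7   0.9  -0.44  0.97  0.54  1.73 -1.13]
shift cm [ 5.04 28.06 -0.58] turn None
```

The tool-y component had the wrong sign (the rod drew back along itself while rising). It was held throughout, and the force reads about the rod's weight. Next I'll work out the way to the pre-insertion pose and check the grip from the cameras.

```bash
cat >> h.py <<'E'
m=np.array([.593,-.0805,.148]);h=np.array([np.cos(np.radians(48.6)),np.sin(np.radians(48.6)),0]);a=(h+[0,0,1])/2**.5
E
python3 - <<'E'
from h import *
B=gaxes(h,-20); t=m+(.165+.049)*a+.019*B[:,2]; print('pre',t)
S=snap('scene','s2')
rel([.56,.33,.32],gaxes([.051,.9987,0],25))
rel(t,B)
c=S['image'][100:340,250:570,::-1]; cv2.imwrite('pics/c4.png',cv2.resize(c,None,fx=2,fy=2))
E
```

```text
pre [0.69736773 0.03788195 0.28146669]
t 10.4 ee [0.5623 0.4532 0.1758] F [ 0.5 -0.8 -2.3] w 0.0147 q [-0.7   0.9  -0.44  0.97  0.54  1.73 -1.13]
shift cm [ 0.38 17.26 -7.86] turn [0.0004 0.0007 0.0005]
t 10.4 ee [0.5623 0.4532 0.1758] F [ 0.5 -0.8 -2.3] w 0.0147 q [-0.7   0.9  -0.44  0.97  0.54  1.73 -1.13]
shift cm [15.59 41.43  7.67] turn [ 0.7557 -0.0294  0.6881]
```

View pics/c4.png

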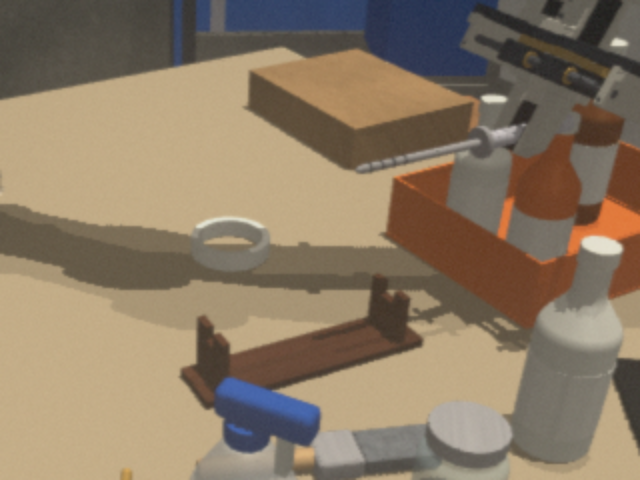

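The scene view shows the rod firmly held and level over the orange box, well aligned with the tool; the rest is empty. I'll go up, clear of the bottles, then across.

Emit:
drive_tool:
  commands: [0,0,0,0,1.1,-2.4,0,0,0,0,0,1.1,-2.4,0,0,0,0,0,1.1,-2.4,0,0,0,0,0,3.5,0,0,0,0,0,0,3.5,0,0,0,0,0,0,3.5,0,0,0,0,0,0,3.5,0,0,0,0,0,0,3.5,0.8,0,0,0,0,0,3.2,1.5,0,0,0,0,0,3.2,1.5,0]

```text
time: 11.4
ee_pos: [0.5501, 0.2188, 0.3216]
tcp_rot: [0.217, 0.976, -0.025, -0.006]
contact_force: [0.0, -0.7, -0.4]
width: 0.0149
```

Emit:
drive_tool:
  commands: [0.0945,-0.0037,0.086,0,0,0,0,0.0945,-0.0037,0.086,0,0,0,0,0.0945,-0.0037,0.086,0,0,0,0,0.0945,-0.0037,0.086,0,0,0,0,0.0945,-0.0037,0.086,0,0,0,0,0.0945,-0.0037,0.086,0,0,0,0,0.0945,-0.0037,0.086,0,0,0,0,0.0945,-0.0037,0.086,0,0,0,0,0,0,0,0,0,0,0]

```text
time: 12.3
ee_pos: [0.5488, 0.2173, 0.3202]
tcp_rot: [-0.162, 0.92, -0.352, 0.061]
contact_force: [-0.2, -0.6, -1.6]
width: 0.0147
```

```bash
python3 - <<'E'
from h import *
B=gaxes(h,-20); t=m+(.165+.049)*a+.019*B[:,2]
rel(t,B)
E
```

```text
t 12.3 ee [0.5488 0.2173 0.3202] F [-0.2 -0.6 -1.6] w 0.0147 q [ 0.06  0.19 -0.5   1.77 -0.07  0.89 -1.12]
shift cm [23.04  4.56  2.43] turn [ 0.0016 -0.0013 -0.0075]
```

Emit:
drive_tool:
  commands: [0,0,0,3.3,0.65,0.35,0,0,0,0,3.3,0.65,0.35,0,0,0,0,3.3,0.65,0.35,0,0,0,0,3.3,0.65,0.35,0,0,0,0,3.3,0.65,0.35,0,0,0,0,3.3,0.65,0.35,0,0,0,0,3.2,0.65,0.35,0,0,0,0,0,0,0,0,0,0,0,0,0,0,0]

```text
time: 13.2
ee_pos: [0.7002, 0.0431, 0.282]
tcp_rot: [-0.162, 0.921, -0.348, 0.06]
contact_force: [-0.5, 0.4, -1.7]
width: 0.0147
```

```bash
python3 - <<'E'
from h import *
B=gaxes(h,-20); t=m+(.165+.049)*a+.019*B[:,2]
rel(t,B)
S=snap('scene','s3');T=snap('top','t3');W=snap('wrist','w7')
tip=m+.035*a;col=m+.165*a
for c in(S,T,W): print(proj(c,tip),proj(c,col),proj(c,m))
def crop(c,u,v,w,h,k): return cv2.resize(c['image'][v:v+h,u:u+w,::-1],None,fx=k,fy=k,interpolation=cv2.INTER_CUBIC)
x=crop(S,180,180,130,150,4); y=crop(T,350,150,70,150,4)
cv2.imwrite('pics/c5.png',np.hstack([x,y]))
E
```

```text
t 13.2 ee [0.7002 0.0431 0.282 ] F [-0.5  0.4 -1.7] w 0.0147 q [ 0.28  0.44 -0.42  1.51 -0.08  0.97 -0.76]
shift cm [ 0.13  0.56 -0.14] turn [ 0.0018  0.0022 -0.0009]
(np.float64(249.95387652677445), np.float64(263.06523623729987)) (np.float64(311.22906363330253), np.float64(212.39323533016113)) (np.float64(235.6043034530901), np.float64(274.93172925253407))
(np.float64(383.6618200065391), np.float64(213.3248338756168)) (np.float64(352.6468889227338), np.float64(175.4423679562951)) (np.float64(391.0060960640026), np.float64(222.29532897996435))
(np.float64(322.0015770480848), np.float64(463.19650641302104)) (np.float64(323.4614426088521), np.float64(385.9898360298213)) (np.float64(321.7534259737145), np.float64(476.32026158543204))
```

View pics/c5.png

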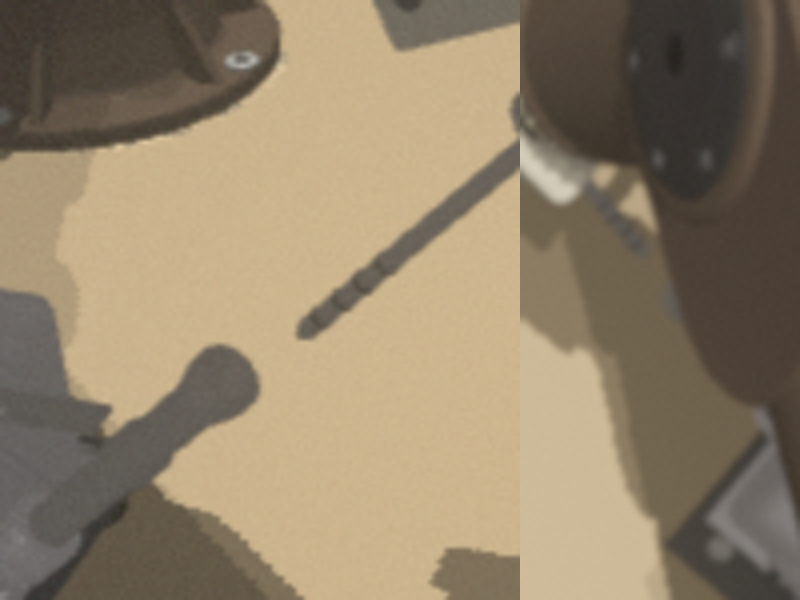

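In the scene crop the tip is at about (303,334) with the rod running to (518,150), and the tube mouth is centred near (232,379). In the top crop the tip is at (642,245). I'll compare rod with mouth in the same images, cancelling each camera's local bias.

```bash
python3 - <<'E'
from h import *
S=load('s3');T=load('t3')
s=r.sense();M=R.from_quat(s['tcp_rot'],scalar_first=True).as_matrix()
B=gaxes(h,-20);ul=B.T@a; u=M@ul; g=s['ee_pos']-.019*M[:,2]
tip=g-.179*u; print('kin tip',tip.round(4),'dir',u.round(3),'a',a.round(3))
bS=np.array([238,274.7])-proj(S,m);bT=np.array([392.5,224.5])-proj(T,m);print('bias',bS,bT)
st=np.array([180+303/4,180+334/4])-.4;tt=np.array([350+122/4,150+245/4])-.4
print('tip raw',tri((S,*st),(T,*tt)),'corr',tri((S,*(st-bS)),(T,*(tt-bT))))
print('kin proj S',proj(S,tip),'T',proj(T,tip),'meas',st,tt)
# rod mask line in scene
c=S['image'][180:330,180:310].astype(int)
g2=c.sum(2); bg=(c[:,:,0]-c[:,:,2]); P=[]
for x in range(82,124):
    col=bg[20:88,x]; ys=np.where(col<28)[0]
    if len(ys): P.append((180+x,200+ys.mean(),len(ys)))
P=np.array(P); k=np.polyfit(P[:,0],P[:,1],1); print('rod line S slope',k,'res',np.std(P[:,1]-np.polyval(k,P[:,0])),P[::10])
kk=[proj(S,tip),proj(S,tip+.08*u)];print('kin slope',(kk[1][1]-kk[0][1])/(kk[1][0]-kk[0][0]),'line minus kin v at tip',np.polyval(k,kk[0][0])-kk[0][1],'+8cm',np.polyval(k,kk[1][0])-kk[1][1])
pm=[proj(S,m),proj(S,m-.1*a)];print('tube slope kin',(pm[1][1]-pm[0][1])/(pm[1][0]-pm[0][0]))
E
```

```text
kin tip [ 0.6121 -0.0545  0.1749] dir [0.467 0.531 0.708] a [0.468 0.53  0.707]
bias [ 2.39569655 -0.23172925] [1.49390394 2.20467102]
tip raw (array([ 0.61423394, -0.05511376,  0.17347833]), [np.float64(0.5), np.float64(0.5)]) corr (array([ 0.61734789, -0.05553705,  0.17516954]), [np.float64(4.3), np.float64(4.3)])
kin proj S (np.float64(255.48007195711654), np.float64(261.37775681877616)) T (np.float64(380.1289794726479), np.float64(211.91632445524473)) meas [255.35 263.1 ] [380.1  210.85]
rod line S slope [ -0.82853902 474.18131972] res 0.21816557367713818 [[262.  257.5   6. ]
 [272.  249.    7. ]
 [282.  240.5   6. ]
 [292.  232.    7. ]
 [302.  224.    7. ]]
kin slope -0.8232070854855477 line minus kin v at tip 1.1283554010723833 +8cm 0.9338343401168174
tube slope kin -0.8269579139602556
```

Emit:
drive_tool:
  commands: [0,0,0,0.15,0.5,-0.15,0,0,0,0,0,0,0,0,0,0,0,0,0,0,0]

```text
time: 13.65
ee_pos: [0.6981, 0.0389, 0.2837]
tcp_rot: [-0.163, 0.921, -0.348, 0.062]
contact_force: [0.1, 0.2, -2.5]
width: 0.015
```

```bash
cat > chk.py <<'E'
from h import *
def chk(name):
    S=snap('scene',name); s=r.sense();M=R.from_quat(s['tcp_rot'],scalar_first=True).as_matrix()
    B=gaxes(h,-20);ul=B.T@a;u=M@ul;g=s['ee_pos']-.019*M[:,2];o=g-.049*u
    e=o-m;z=e@a;perp=e-z*a
    print('F',np.round(s['contact_force'],1),'t',s['time'],'ee',np.round(s['ee_pos'],4),'w',s['width'],'kin origin z along tube mm',1e3*z,'perp x,y tool mm',(1e3*M.T@perp).round(1),'ang',np.degrees(np.arccos(min(1,u@a))).round(2))
    print('tool shift cm per 1cm along -tube',(-(M.T@a)).round(3))
    return S
E
python3 - <<'E'
from chk import *
S=chk('s4')
c=S['image'][180:330,180:310].astype(int);bg=c[:,:,0]-c[:,:,2];P=[]
for x in range(84,122):
    ys=np.where(bg[20:88,x]<28)[0]
    if len(ys): P.append((180+x,200+ys.mean()))
P=np.array(P);k=np.polyfit(P[:,0],P[:,1],1);print('line at mouth',k[0],np.polyval(k,238),'vs 274.7')
# tube barrel centreline in scene
D=cv2.resize(S['image'][240:330,180:260,::-1],None,fx=6,fy=6,interpolation=cv2.INTER_CUBIC)
for u0,u1 in((200,275),):
    cv2.line(D,(int((u0-180)*6),int((np.polyval(k,u0)-240)*6)),(int((u1-180)*6),int((np.polyval(k,u1)-240)*6)),(0,0,255),1)
cv2.imwrite('pics/c6.png',D)
for q in(1,2,3): 
    p=m+.003*np.eye(3)[q-1];print(np.array(proj(S,p))-proj(S,m))
E
```

```text
F [ 0.3 -1.5 -1.9] t 13.7 ee [0.6982 0.039  0.2837] w 0.014740321696711675 kin origin z along tube mm 167.5594596517611 perp x,y tool mm [-0.1  0.2 -0.5] ang 0.07
tool shift cm per 1cm along -tube [-0.     0.907  0.421]
line at mouth -0.8505854032169833 274.1799978115768 vs 274.7
[0.64103183 1.08737283]
[ 1.99589615 -0.56441374]
[-0.23111813 -1.69528796]
```

View pics/c6.png

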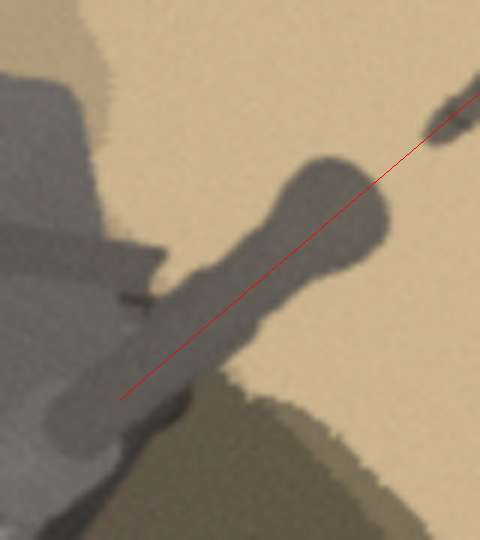

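The rod's line (red) runs through the mouth centre and along the tube barrel, so it is aligned. Inserting in stages and watching the force.

Emit:
drive_tool:
  commands: [0,0,0,0,0.91,0.42,0,0,0,0,0,0.91,0.42,0,0,0,0,0,0.91,0.42,0,0,0,0,0,0.91,0.42,0,0,0,0,0,0.91,0.42,0,0,0,0,0,0.91,0.42,0,0,0,0,0,0,0,0,0,0,0,0,0,0,0]

```text
time: 14.5
ee_pos: [0.6701, 0.0069, 0.2411]
tcp_rot: [-0.163, 0.921, -0.348, 0.062]
contact_force: [-0.3, 0.5, -1.4]
width: 0.0149
```

```bash
python3 -c "
from chk import *
chk('s5')"
```

```text
F [-0.7  0.1 -1.5] t 14.55 ee [0.6704 0.0073 0.2415] w 0.014928785381123596 kin origin z along tube mm 107.85443328277283 perp x,y tool mm [ 0.   0.2 -0.4] ang 0.11
tool shift cm per 1cm along -tube [-0.     0.907  0.421]
```

Tip about 22 mm inside, with no contact force. Continuing by 6 cm.

Emit:
drive_tool:
  commands: [0,0,0,0,0.91,0.42,0,0,0,0,0,0.91,0.42,0,0,0,0,0,0.91,0.42,0,0,0,0,0,0.91,0.42,0,0,0,0,0,0.91,0.42,0,0,0,0,0,0.91,0.42,0,0,0,0,0,0,0,0,0,0,0,0,0,0,0]

```text
time: 15.35
ee_pos: [0.6419, -0.0251, 0.1987]
tcp_rot: [-0.163, 0.921, -0.348, 0.062]
contact_force: [0.2, 0.2, -2.3]
width: 0.0146
```

```bash
python3 -c "
from chk import *
chk('s6')"
```

```text
F [-0.3 -0.8 -1.3] t 15.4 ee [ 0.6423 -0.0247  0.199 ] w 0.014697585573410844 kin origin z along tube mm 47.67681737918789 perp x,y tool mm [ 0.1  0.3 -0.5] ang 0.11
tool shift cm per 1cm along -tube [-0.     0.907  0.421]
```

Emit:
drive_tool:
  commands: [0,0,0,0,0.91,0.42,0,0,0,0,0,0.91,0.42,0,0,0,0,0,0.91,0.42,0,0,0,0,0,0.91,0.42,0,0,0,0,0,0.18,0.085,0,0,0,0,0,0,0,0,0,0,0,0,0,0,0]

```text
time: 16.1
ee_pos: [0.6222, -0.0474, 0.169]
tcp_rot: [-0.163, 0.921, -0.348, 0.062]
contact_force: [0.2, 0.2, -1.9]
width: 0.0145
```

```bash
python3 -c "
from chk import *
S=chk('s7')
cv2.imwrite('pics/c7.png',cv2.resize(S['image'][220:320,190:310,::-1],None,fx=5,fy=5,interpolation=cv2.INTER_CUBIC))"
```

```text
F [-0.8  0.2 -1.6] t 16.15 ee [ 0.6223 -0.0473  0.1691] w 0.014662988890594758 kin origin z along tube mm 5.273015938803161 perp x,y tool mm [ 0.   0.3 -0.7] ang 0.08
tool shift cm per 1cm along -tube [-0.     0.907  0.421]
```

View pics/c7.png

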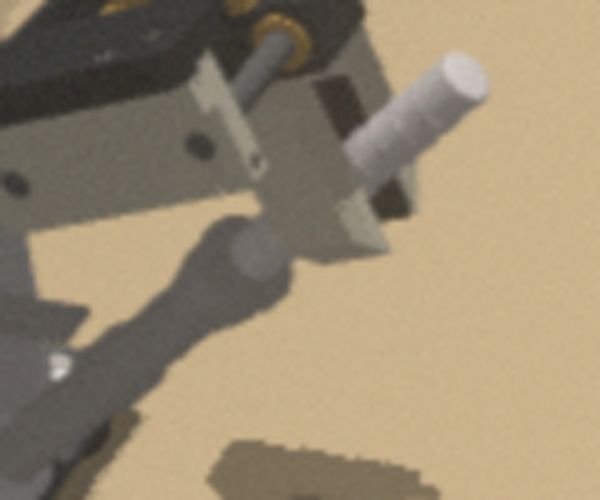

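The collar is close above the rim. Now 1 mm steps until the force shows contact (10 views seen so far).

Emit:
drive_tool:
  commands: [0,0,0,0,0.09,0.042,0,0,0,0,0,0.09,0.042,0,0,0,0,0,0.09,0.042,0,0,0,0,0,0,0,0]

```text
time: 16.55
ee_pos: [0.6218, -0.0479, 0.1678]
tcp_rot: [-0.164, 0.921, -0.348, 0.062]
contact_force: [2.3, 4.1, 4.1]
width: 0.0148
```

Emit:
drive_tool:
  commands: [0,0,0,0,0.09,0.042,0,0,0,0,0,0.09,0.042,0,0,0,0,0,0,0,0,0,0,0,0,0,0,0]

```text
time: 16.95
ee_pos: [0.622, -0.0479, 0.1677]
tcp_rot: [-0.165, 0.921, -0.347, 0.063]
contact_force: [3.1, 7.4, 9.0]
width: 0.0149
```

```bash
python3 -c "
from chk import *
S=chk('s8')"
```

```text
F [3.4 7.8 9.1] t 17.0 ee [ 0.6219 -0.0479  0.1677] w 0.01495517772988495 kin origin z along tube mm 3.6836980909561214 perp x,y tool mm [ 0.2  0.  -0.1] ang 0.35
tool shift cm per 1cm along -tube [-0.003  0.909  0.418]
```

Emit:
drive_tool:
  commands: [0,0,0,0,0.05,0.02,0,0,0,0,0,0,0,0,0,0,0,0,0,0,0,0,0,0,0,0,0,0]

```text
time: 17.4
ee_pos: [0.622, -0.0479, 0.1676]
tcp_rot: [-0.165, 0.921, -0.347, 0.064]
contact_force: [3.5, 7.4, 10.3]
width: 0.0145
```

```bash
python3 -c "
from chk import *
S=chk('s9')
cv2.imwrite('pics/c8.png',cv2.resize(S['image'][245:305,215:275,::-1],None,fx=10,fy=10,interpolation=cv2.INTER_CUBIC))"
```

```text
F [ 2.5  7.8 10.3] t 17.45 ee [ 0.6219 -0.0479  0.1676] w 0.014774223036099677 kin origin z along tube mm 3.66611341953328 perp x,y tool mm [ 0.2  0.  -0. ] ang 0.39
tool shift cm per 1cm along -tube [-0.003  0.909  0.417]
```

Contact is confirmed: the rod stopped with ~13 N along the tube. Allowing for the actual grip at ~52 mm and the mouth at 0.150 m, kinematics put the collar within 1 mm of the rim. It was held for over 0.8 s, so I'll draw it out along the axis.

Emit:
drive_tool:
  commands: [0,0,0,0,-0.46,-0.21,0,0,0,0,0,-0.91,-0.42,0,0,0,0,0,-1.4,-0.63,0,0,0,0,0,-1.8,-0.84,0,0,0,0,0,-1.8,-0.84,0,0,0,0,0,-1.8,-0.84,0,0,0,0,0,-1.8,-0.84,0,0,0,0,0,0,0,0]

```text
time: 18.25
ee_pos: [0.6731, 0.0109, 0.2455]
tcp_rot: [-0.164, 0.921, -0.347, 0.063]
contact_force: [0.8, 0.7, -1.0]
width: 0.0145
```

```bash
python3 -c "
from chk import *
S=chk('s10')"
```

```text
F [-0.4 -0.7 -2.5] t 18.3 ee [0.6718 0.0094 0.2438] w 0.014742330788215447 kin origin z along tube mm 111.26111548319953 perp x,y tool mm [-0.2  0.1 -0.3] ang 0.19
tool shift cm per 1cm along -tube [-0.002  0.907  0.42 ]
```

Emit:
drive_tool:
  commands: [0,0,0,0,-1.8,-0.84,0,0,0,0,0,-1.8,-0.84,0,0,0,0,0,-1.8,-0.84,0,0,0,0,0,-1.8,-0.84,0,0,0,0,0,-0.9,-0.42,0,0,0,0,0,0,0,0,0,0,0,0,0,0,0]

```text
time: 19.0
ee_pos: [0.7121, 0.0544, 0.3047]
tcp_rot: [-0.162, 0.921, -0.348, 0.061]
contact_force: [0.1, -1.4, -1.9]
width: 0.0149
```

```bash
python3 -c "
from chk import *
S=chk('s11')
rel([.69,.10,.38],gaxes(h,25))"
```

```text
F [-0.1  0.7 -2.2] t 19.05 ee [0.712  0.0541 0.3045] w 0.015313416884518646 kin origin z along tube mm 196.76717520090796 perp x,y tool mm [ 0.2  0.4 -0.8] ang 0.1
tool shift cm per 1cm along -tube [0.001 0.906 0.423]
t 19.05 ee [0.712  0.0541 0.3045] F [-0.1  0.7 -2.2] w 0.0153 q [ 0.25  0.44 -0.41  1.45 -0.07  1.02 -0.79]
shift cm [-4.69 -4.44 -6.41] turn [-0.7846  0.0012 -0.001 ]
```

The rod is fully out (tip ~66 mm beyond the mouth) and free of contact. Now up and away, then level.

Emit:
drive_tool:
  commands: [0,0,0,-1.2,-1.1,-1.6,0,0,0,0,-1.2,-1.1,-1.6,0,0,0,0,-1.2,-1.1,-1.6,0,0,0,0,-1.1,-1.1,-1.6,0]

```text
time: 19.45
ee_pos: [0.6893, 0.1022, 0.3833]
tcp_rot: [-0.163, 0.921, -0.348, 0.062]
contact_force: [0.6, -0.2, -2.0]
width: 0.0149
```

Emit:
drive_tool:
  commands: [-0.098,0,0,0,0,0,0,-0.098,0,0,0,0,0,0,-0.098,0,0,0,0,0,0,-0.098,0,0,0,0,0,0,-0.098,0,0,0,0,0,0,-0.098,0,0,0,0,0,0,-0.098,0,0,0,0,0,0,-0.098,0,0,0,0,0,0,0,0,0,0,0,0,0]

```text
time: 20.35
ee_pos: [0.6886, 0.0965, 0.3678]
tcp_rot: [0.177, 0.918, -0.348, -0.075]
contact_force: [0.8, -0.4, -2.1]
width: 0.0146
```

Emit:
drive_tool:
  commands: [0,0,0,0,0,0,0,0,0,0,0,0,0,0,0,0,0,0,0,0,0,0,0,0,0,0,0,0,0,0,0,0,0,0,0]

```text
time: 20.85
ee_pos: [0.6884, 0.0967, 0.3705]
tcp_rot: [0.173, 0.919, -0.347, -0.074]
contact_force: [0.2, 1.4, -2.2]
width: 0.015
```

```bash
python3 -c "
from h import *
S=snap('scene','s12');rel([.69,.10,.38],gaxes(h,25))
s=r.sense();M=R.from_quat(s['tcp_rot'],scalar_first=True).as_matrix();print(s['joint_velocities'])
u=M@gaxes(h,-20).T@a;g=s['ee_pos']-.019*M[:,2];tip=g-.182*u;col=g-.052*u
print('kin dir',u.round(3),'tip',tip.round(3),'collar',col.round(3),'tip-mouth',np.linalg.norm(tip-m))
p,q=np.array(proj(S,tip)),np.array(proj(S,col));print('scene px',p,q)
# rod seen in the scene view: mask of grey (low chroma) against sand near predicted line
im=S['image'].astype(int);n=np.array([-(q-p)[1],(q-p)[0]])/np.linalg.norm(q-p)
for f in(-.05,.03,.1,.3,.5,.7,.85):
    c=p+f*(q-p);v=[]
    for k in range(-12,13):
        x,y=np.round(c+k*n).astype(int);v.append(im[y,x,0]-im[y,x,2])
    print(f,v)
"
```

```text
t 20.9 ee [0.6885 0.0967 0.3703] F [-1.   0.3 -2. ] w 0.0147 q [-0.3   0.75 -0.03  0.74  0.21  1.98 -0.99]
shift cm [-0.12  0.04 -1.02] turn [-0.0573  0.0155  0.0038]
[-0.0057781   0.00641301  0.00857609  0.00157465  0.00029913  0.00026175
  0.00100421]
kin dir [0.663 0.747 0.057] tip [ 0.573 -0.034  0.378] collar [0.659 0.063 0.385] tip-mouth 0.23508915022650687
scene px [245.91571412 107.69523283] [347.24637079 107.79240702]
-0.05 [np.int64(13), np.int64(8), np.int64(11), np.int64(12), np.int64(11), np.int64(12), np.int64(13), np.int64(13), np.int64(14), np.int64(10), np.int64(8), np.int64(13), np.int64(8), np.int64(13), np.int64(11), np.int64(10), np.int64(10), np.int64(10), np.int64(10), np.int64(10), np.int64(13), np.int64(11), np.int64(9), np.int64(11), np.int64(11)]
0.03 [np.int64(10), np.int64(12), np.int64(11), np.int64(11), np.int64(13), np.int64(12), np.int64(10), np.int64(10), np.int64(13), np.int64(12), np.int64(12), np.int64(10), np.int64(11), np.int64(8), np.int64(6), np.int64(10), np.int64(10), np.int64(10), np.int64(10), np.int64(11), np.int64(12), np.int64(13), np.i
[... 1084 characters left out ...]
7 [np.int64(11), np.int64(13), np.int64(10), np.int64(10), np.int64(11), np.int64(11), np.int64(11), np.int64(9), np.int64(12), np.int64(14), np.int64(14), np.int64(12), np.int64(9), np.int64(9), np.int64(10), np.int64(10), np.int64(12), np.int64(12), np.int64(13), np.int64(14), np.int64(12), np.int64(12), np.int64(12), np.int64(14), np.int64(11)]
0.85 [np.int64(9), np.int64(13), np.int64(11), np.int64(12), np.int64(11), np.int64(11), np.int64(9), np.int64(15), np.int64(10), np.int64(12), np.int64(12), np.int64(12), np.int64(13), np.int64(7), np.int64(7), np.int64(9), np.int64(12), np.int64(12), np.int64(13), np.int64(13), np.int64(11), np.int64(13), np.int64(12), np.int64(16), np.int64(12)]
```

Joint 6 sits at its limit (1.98 of 2), leaving 3.3° of tilt. I'll lower the pose 6 cm, where there is room, and finish levelling.

Emit:
drive_tool:
  commands: [0,0,0,0,-0.6,1.4,0,0,0,0,0,-0.6,1.4,0,0,0,0,0,-0.6,1.4,0,0,0,0,0,-0.6,1.4,0,0,0,0,0,0,0,0,0,0,0,0,0,0,0]

```text
time: 21.5
ee_pos: [0.6888, 0.0986, 0.3093]
tcp_rot: [0.174, 0.919, -0.347, -0.074]
contact_force: [0.9, 0.8, -1.2]
width: 0.0146
```

```bash
cat > fin.py <<'E'
from h import *
import sys
S=snap('scene',sys.argv[1]);rel([.69,.10,.32],gaxes(h,25))
s=r.sense();M=R.from_quat(s['tcp_rot'],scalar_first=True).as_matrix();print('qd',np.abs(s['joint_velocities']).max())
u=M@gaxes(h,-20).T@a;g=s['ee_pos']-.019*M[:,2];tip=g-.182*u;col=g-.052*u
print('kin dir',u.round(3),'tip',tip.round(3),'collar',col.round(3),'tip-mouth',np.linalg.norm(tip-m))
print('scene px',proj(S,tip),proj(S,col))
E
python3 fin.py s13
```

```text
t 21.55 ee [0.6891 0.0987 0.3099] F [-0.5  0.1 -1. ] w 0.0152 q [-0.3   0.75 -0.04  0.88  0.2   1.85 -1.03]
shift cm [-0.03  0.22 -1.  ] turn [-0.0572  0.0148  0.0036]
qd 0.009076891111906347
kin dir [0.663 0.747 0.057] tip [ 0.573 -0.032  0.317] collar [0.659 0.065 0.325] tip-mouth 0.1770215391361878
scene px (np.float64(251.9980733811712), np.float64(153.22476712366006)) (np.float64(348.20931425667675), np.float64(156.02145516517663))
```

Emit:
drive_tool:
  commands: [-0.057,0.015,0,0,0,0,0,0,0,0,0,0,0,0,0,0,0,0,0,0,0,0,0,0,0,0,0,0,0,0,0,0,0,0,0]

```text
time: 22.05
ee_pos: [0.689, 0.0982, 0.3096]
tcp_rot: [0.202, 0.914, -0.344, -0.077]
contact_force: [0.8, 0.5, -2.3]
width: 0.0152
```

```bash
python3 fin.py s14; python3 - <<'E'
from h import *
# rod in scene view: grey pixels differing from the earlier, arm-free scene, around predicted line
c=load('s14')['image'].astype(int);b=load('scene0')['image'].astype(int)
d=np.abs(c-b).sum(2)[130:185,235:345]
P=[(235+x,130+np.where(d[:,x]>60)[0].mean(),(d[:,x]>60).sum()) for x in range(0,110,6) if (d[:,x]>60).any()]
print(np.round(P,1).tolist())
E
```

```text
t 22.1 ee [0.689  0.0982 0.3096] F [ 0.9 -0.8 -1.6] w 0.0144 q [-0.32  0.78 -0.02  0.84  0.23  1.9  -1.03]
shift cm [-0.04  0.26 -1.03] turn [-0.0005  0.      0.003 ]
qd 0.0013638084247742143
kin dir [0.659 0.752 0.001] tip [ 0.574 -0.033  0.327] collar [0.66  0.065 0.327] tip-mouth 0.18593533319135389
scene px (np.float64(251.23339195430606), np.float64(146.62873713692915)) (np.float64(348.59443154500764), np.float64(154.47284028113813))
[[253.0, 147.0, 3.0], [259.0, 148.0, 6.0], [265.0, 148.2, 6.0], [271.0, 149.0, 7.0], [277.0, 150.5, 4.0], [283.0, 151.0, 5.0], [289.0, 150.0, 7.0], [295.0, 151.5, 4.0], [301.0, 152.5, 4.0], [307.0, 152.5, 4.0], [313.0, 153.5, 4.0], [319.0, 153.5, 4.0], [325.0, 153.6, 5.0], [331.0, 154.5, 4.0], [337.0, 154.6, 5.0], [343.0, 155.5, 4.0]]
```

The camera-measured rod line (tip (252,147), then (343,155.5)) matches the kinematic prediction within about 1.5 px. The rod is level, at z≈0.327 m and at rest. Handing in.

```bash
python3 -c "
from station import r
print(r.finish_job())"
```

```text
the job is handed in; nothing more can be done
None
```

The job is done and handed in at about 22 s; no verdict was reported.

**What I did:** I gripped the rod by its handle and slid it into the dip tube until the collar met the rim. It stayed there more than 0.8 s with about 13 N along the tube, well under the 45 N limit. I then drew it fully out along the tube axis.

**Last checks:**
- **Height and clearance:** the rod is held level at about 0.327 m, with the tip about 18.6 cm from the tube's mouth.
- **Stillness and load:** the joints are still, and the tool force is only about the rod's own weight.
- **Camera agreement:** the rod seen in the scene view matches the pose worked out from the arm within about 1.5 px.

**What failed or disagreed:**
- **Lift-off direction:** a sign slip on one axis drew the rod about 17 cm back along itself as it rose. It ended over the orange box, close to the bottles, and I cleared it upward. The scene view there showed no disturbance.
- **Collar seating:** the raw kinematics read 3.7 mm short when the collar stopped. The actual grip at about 52 mm (I had assumed 49) and taking the text's 150 mm mouth height over my measured 146–148 mm account for it. The close-up meant to confirm the seating was refused because the picture limit was reached, so it rests on the contact force and that correction.
- **Bystanders:** I did not check them in a final picture; beyond the early look at the box, I rely on the planned clearances and quiet force readings.

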